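# Stack plywood corner plates head to tail

### The arm

A 7-joint arm with a two-finger parallel gripper is mounted at the origin on the work surface. World frame = base frame: x ahead of the robot, y to its left, z up, the work surface at z = 0. Lengths are in m, angles in degrees, forces in N, time in s.
With the tool pointing down it reaches from about 0.425 to 0.875 m from the base axis. Payload 4.7 kg.
Tool frame: the origin (TCP) lies midway between the tips of the shut fingers; the grasp point (between the pads) lies arm.tcp_to_grasp behind it (arm.tcp_to_grasp is the distance from the TCP to the grasp point, in m); z points along the fingers, y is the line along which they close (so a half turn about z gives the same grasp; the last joint's range is limited). The gripper opens to 85 mm and grips with 20 to 120 N. Pads are 22 mm wide; open, the fingers measure 114 mm over their backs; the gripper's body (76 mm by 85 mm) begins 54 mm behind the grasp point. The pads swing forward as they close: fully open they stand 13 mm farther back than shut.
Start: joints at [-64.509, 18.392, -4.016, 83.108, 1.295, 78.541, -3.26], TCP at [0.271, 0.591, 0.231] pointing down, gripper open.
Joint ranges: [-163.93, 163.93], [-17.29, 119.83], [-79.2, 71.16], [3.27, 140.29], [-89.18, 269.18], [5.43, 117.66], [-154.24, 154.24]. Speed limits (degrees/s): [147.25, 147.25, 180, 180, 180, 180, 180].

### API

Orientations are given as a 3x3 rotation matrix whose columns are the frame's x, y, z axes.
In Python, from station import readout, cams, hand_in, search_frame, outline_of, pinpoint, arm gives the robot as it stands.
- The arm moves only by the tool play_rows, never from a script. Its argument "motion" is one flat list of numbers, 7 for each row, row after row: the shift along the tool's x, y, z in m, then the turn, a rotation vector about the tool's x, y, z in rad, then the finger opening in m, from 0 to 0.0854. In form: [x, y, z, wx, wy, wz, fingers, x, y, z, wx, wy, wz, fingers, ...]. A call has 1 to 20 rows; each row is the pose to reach, as a shift and turn from the pose commanded when the call began, along the tool's axes at that moment; what a row does not reach only later rows make up. A row lasts 1/10 s, in which the tool goes at most 50 mm and 8.59 degrees, less where a joint would pass 70% of its speed; a pose out of reach is approached as far as the arm can. A call with a gripper value outside its range is refused whole. The fingers move at their own pace and stop on an object; "squeeze" is the grip in N (left out, the last holds). Time passes only in rows, so rows that repeat a pose let the fingers close. It gives the time, the measured TCP pose, the force, the opening and the grip force at its end, in the units of the state.
- readout.get_state(): the state, without advancing time (a new reading comes with each control period).
- cams.camera(name): name is "scene" or "side" or "wrist"; returns a dict with "image" (480x640x3 uint8, red, green, blue), "depth" (480x640 float32, m along the optical axis (not along the pixel's ray), 0 where there is no reading), "mtx" (3x3 intrinsics, pixels), "D" ([k1, k2, p1, p2, k3] as OpenCV has them; the pictures are not rectified), "xyz" and "attitude" of the camera in the world; the wrist camera has in their place "mount" (4x4, takes a point from camera to tool coordinates, whose origin is the TCP and whose axes are the flange's). Camera axes: x right, y down, z forward; pixel columns grow to the right and rows downward; lengths in m; the calibration is good to about 2 mm. A picture is of the moment at which its call begins: read the wrist's pose just before it.
- hand_in(): hands the job in; it is judged then, once.
Trained networks look in a picture, given as the dict that the camera call returned (one of the last four; its "shot" number tells which), for a name from the list of things; names that differ only in an ending like _2 or _b are one class to them, and where a whole thing is asked for, a point or a joint stands for the part that bears it (a point fixed in the world has none). Each returns a list of dicts, best first, with "score" (0 to 1); they miss things now and then, are a little off and sometimes report something else, mostly with a low value. They report only what shows in the picture. A call takes as long as a camera call.
- search_frame(query, picture): "uv" ([column, row] in pixels, amid what is visible of it).
- outline_of(query, picture): "pixels" (480x640 bool, what is visible of it) and "uv" ([column, row] in pixels, amid what is visible of it).
- pinpoint(query, picture): "uv" ([column, row] in pixels: a listed point, or the origin of a listed thing).
The state is a dict: "time": time; "joint_positions": joint angles; "joint_vel": joint speeds; "joint_efforts": joint torques, N m; "position": TCP position; "tool_rot": TCP orientation; "contact_force": force on the tool from outside, world axes, zero at the start; "ft_torque": the same for the moment, N m; "opening": finger opening in m; "finger_force": force on a finger pad.
Only numpy, scipy, OpenCV 4.12 (cv2) and the standard library are available. Lean on these libraries where they do the work, as an engineer would, in place of code of your own. Each camera call takes 0.05 s, during which the arm holds its last target. There are 200 camera calls.

### The job

The first of the large L-shaped plywood corner plates already lies on the grey board. Stack the other two large ones flat on it, edges in line, each turned half way round from the one below so that the pile alternates, covers the full square and stays balanced. Leave the first plate where it lies.

Things in the scene. Friction and masses are not known exactly. Their poses are not given: they have to be found in the camera images.
- first_plate: Bottom plate of the pile: flat plywood L, 18 mm thick, outer square 120 x 120 mm, arms 48 mm wide, lying loose on the fixed grey board (170 x 170 x 12 mm). Origin: underside, centre of the outer square (in the notch, 12 mm from both inner edges), z up. Arms fill the square's -x side (x -60 to -12 mm) and -y side (y -60 to -12 mm); outer corner at x = y = -60 mm, notch towards +x +y.
- plate_a: One of the two loose large plates, flat on the bench; same L, size, origin and axes as first_plate; about 130 g. plate_a and plate_b are interchangeable: either may go second. The smaller L (80 mm square, arms 30 mm, same thickness) and the straight batten do not belong to the pile.
- plate_b: The other loose large plate, lying flat on the bench; same shape, size, origin and axes as plate_a.
- plate_a_corner (a point): Outer corner of plate_a, on its upper face: x = y = -60 mm, z = 18 mm in the plate's frame; axes as the plate's.
- plate_b_corner (a point): Outer corner of plate_b, on its upper face: x = y = -60 mm, z = 18 mm in the plate's frame; axes as the plate's.

How it is judged:
By the outcome, as a careful person would: the job done as asked, in the order asked, and still so for the second after the job is handed in, with the robot touching nothing.
It also fails if it takes over 64 s, if anything falls off the work surface, if the arm or the gripper's body presses on something with over 40 N, if the wrist force passes 120 N, or if a joint passes its speed limit or range.

## Working session

There is one attempt and no reset: what is moved stays moved. The work goes in short steps, Python scripts to look and compute and a tool call to move; the robot and the scene stay as the last step left them, time stands still between calls to the robot, and variables do not carry over. Pictures are saved under pics/ and viewed, at most 10 in all, crops included, and the job is handed in when it is done.

Besides the shell and the picture viewer there is one more tool, called after ">>>" by a JSON object that holds its "api" and its "payload", one argument or row to a line. play_rows: Moves the arm, as the interface text tells. Its arguments: {"type":"object","properties":{"motion":{"type":"array","items":{"type":"number"}},"squeeze":{"type":"number"}},"required":["motion"]}

```bash
ls; mkdir -p pics
python3 - <<'E'
from station import readout, cams, search_frame, outline_of, pinpoint, arm
import cv2,numpy as np
s=readout.get_state();print(s['time'],s['position'],s['tool_rot'],s['opening'],arm.tcp_to_grasp)
ims=[]
for n in['scene','side']:
    c=cams.camera(n);ims.append(c['image']);print(n,c['xyz'],c['attitude'],c['mtx'],c['D'])
    for q in['first_plate','plate_a','plate_a_corner']:
        print(q,[(np.round(d['uv']),round(d['score'],2)) for d in pinpoint(q,c)])
    cv2.imwrite(f'pics/{n}0.png',c['image'][:,:,::-1])
E
```

```text
pics
0.0 [0.27127431 0.59009138 0.23021921] [[-9.08635738e-01  4.17589029e-01 -7.05714692e-04]
 [ 4.17589612e-01  9.08633984e-01 -1.78856669e-03]
 [-1.05649477e-04 -1.91985474e-03 -9.99998151e-01]] 0.08537833192957532 0.0187
scene [ 1.30665247 -0.30978887  0.63905267] [[ 0.3824945   0.51469204 -0.76732657]
 [ 0.9239225  -0.22031685  0.31277419]
 [-0.00807259 -0.82858469 -0.55980554]] [[563.76094456   0.         320.78563824]
 [  0.         563.76094456 240.40126804]
 [  0.           0.           1.        ]] [-0.06526236  0.          0.          0.          0.        ]
first_plate [(array([310., 270.]), 0.78)]
plate_a [(array([177., 297.]), 0.94), (array([431., 226.]), 0.58)]
plate_a_corner [(array([131., 314.]), 0.68)]
side [ 0.44338098 -0.62677527  0.61029209] [[ 0.98979243 -0.07865493  0.11884591]
 [-0.14143221 -0.64478063  0.751169  ]
 [ 0.0175464  -0.76031003 -0.64932332]] [[453.98917075   0.         322.44148621]
 [  0.         453.98917075 238.63808459]
 [  0.           0.           1.        ]] [-0.06022229  0.          0.          0.          0.        ]
first_plate [(array([311., 388.]), 0.61)]
plate_a [(array([276., 185.]), 0.94), (array([313., 389.]), 0.68), (array([260., 162.]), 0.48)]
plate_a_corner [(array([350., 426.]), 0.65)]
```

View pics/scene0.png

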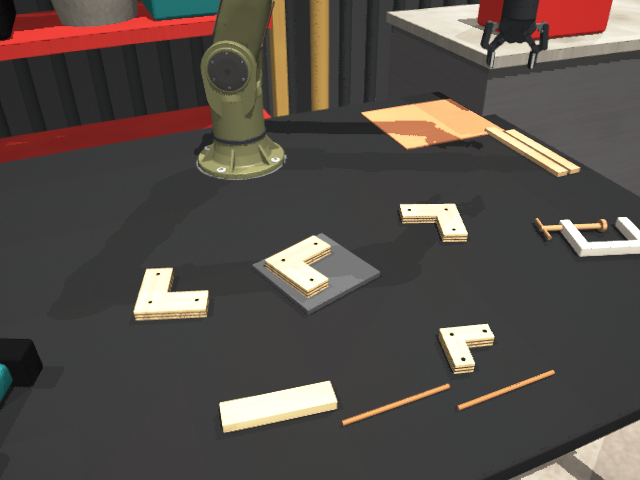

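View pics/side0.png

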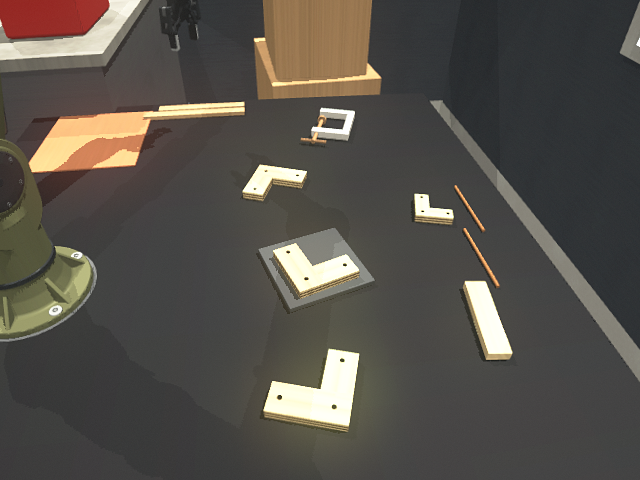

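The scene picture shows the board with the first plate at about (305,267). The large plates are at (170,295) and (437,220), and the small L is at (465,347). In the side picture they are at (315,270), (315,395), (275,180) and (432,210) respectively. I'll fit the L shape to each large plate.

```bash
cat > h.py <<'E'
import numpy as np,cv2
from scipy.optimize import minimize
from station import readout,cams
L=np.array([[-60,-60],[60,-60],[60,-12],[-12,-12],[-12,60],[-60,60]])*1e-3
def shot(n):
    if n=='wrist': s=readout.get_state()
    c=cams.camera(n)
    if n=='wrist':
        T=np.eye(4);T[:3,:3]=s['tool_rot'];T[:3,3]=s['position'];T=T@np.array(c['mount'])
        c['R'],c['t']=T[:3,:3],T[:3,3]
    else: c['R'],c['t']=np.array(c['attitude']),np.array(c['xyz'])
    return c
def proj(c,P):
    q=(P-c['t'])@c['R']
    uv=cv2.projectPoints(q.reshape(-1,1,3),np.zeros(3),np.zeros(3),c['mtx'],np.array(c['D'],float))[0].reshape(-1,2)
    return uv,q[:,2]
def ray(c,uv,z):
    n=cv2.undistortPoints(np.array(uv,float).reshape(-1,1,2),c['mtx'],np.array(c['D'],float))[0,0]
    d=c['R']@np.r_[n,1];return c['t']+d*(z-c['t'][2])/d[2]
def fit(c,xy,z,yaws=range(0,360,45),half=.11,tol=.005,step=.001):
    """IoU fit of the L to wood-coloured pixels at height z; returns score,x,y,yaw deg"""
    n=int(2*half/step);a=(np.arange(n)+.5)*step-half
    X,Y=np.meshgrid(xy[0]+a,xy[1]+a);P=np.c_[X.ravel(),Y.ravel(),np.full(X.size,z)]
    uv,d=proj(c,P);m=uv.astype(np.float32).reshape(n,n,2)
    im=cv2.remap(c['image'],m,None,cv2.INTER_LINEAR).astype(int)
    dep=cv2.remap(c['depth'],m,None,cv2.INTER_NEAREST)
    w=((im[...,0]>110)&(im[...,0]-im[...,2]>10)&(abs(dep-d.reshape(n,n))<tol)).astype(np.uint8)
    w=cv2.morphologyEx(w,cv2.MORPH_CLOSE,np.ones((9,9)));wf=cv2.GaussianBlur(w.astype(np.float32),(0,0),1.5)
    def cost(p):
        t=np.deg2rad(p[2]);R=np.array([[np.cos(t),-np.sin(t)],[np.sin(t),np.cos(t)]])
        q=(L@R.T+p[:2]/1e3+half)/step-.5
        k=np.zeros((n,n),np.uint8);cv2.fillPoly(k,[np.round(q*256).astype(np.int32)],255,cv2.LINE_AA,8)
        k=cv2.GaussianBlur(k.astype(np.float32)/255,(0,0),1.5)
        return -np.minimum(k,wf).sum()/np.maximum(k,wf).sum()
    ys,xs=np.nonzero(w)
    if len(xs)<200:return 0,0,0,0,w
    g=np.array([xs.mean(),ys.mean()])*step*1e3-half*1e3
    best=None
    for y in yaws:
        t=np.deg2rad(y);ce=np.array([np.cos(t)+-0*1,np.sin(t)])
        cen=np.array([[np.cos(t),-np.sin(t)],[np.sin(t),np.cos(t)]])@np.array([-18.,-18.])
        x0=np.r_[g-cen,y]
        r=minimize(cost,x0,method='Nelder-Mead',options=dict(initial_simplex=x0+np.array([[0,0,0],[8,0,0],[0,8,0],[0,0,15]]),xatol=.03,fatol=1e-5))
        if best is None or r.fun<best.fun:best=r
    return -best.fun,xy[0]+best.x[0]/1e3,xy[1]+best.x[1]/1e3,(best.x[2]+180)%360-180,w
E
python3 - <<'E'
from h import *
cs={n:shot(n) for n in['scene','side']}
g=dict(first=((305,265),(315,272),.030),A=((170,295),(320,395),.018),B=((437,220),(275,180),.018))
for k,(u,v,z) in g.items():
    for n,p in(('scene',u),('side',v)):
        xy=ray(cs[n],p,z)
        r=fit(cs[n],xy[:2],z);uv,d=proj(cs[n],xy[None]);i=uv[0].astype(int)
        print(k,n,np.round(xy,3),np.round(r[:4],4),r[4].sum())
s=readout.get_state();print(s['time'])
c=shot('wrist');print(np.round(c['mount'],3).tolist(),c['mtx'])
E
```

```text
first scene [ 0.534 -0.026  0.03 ] [ 9.18500e-01  5.27300e-01 -1.38000e-02  1.94812e+01] 9930
first side [ 0.523 -0.046  0.03 ] [ 9.16900e-01  5.27000e-01 -1.55000e-02  1.95123e+01] 9432
A scene [ 0.509 -0.268  0.018] [ 0.941   0.4939 -0.2579 72.241 ] 10026
A side [ 0.499 -0.284  0.018] [ 0.8382  0.4929 -0.2607 71.2348] 8228
B scene [0.48  0.288 0.018] [   0.9262    0.4723    0.2818 -111.126 ] 10166
B side [0.471 0.283 0.018] [   0.9087    0.4706    0.2793 -111.9366] 9695
0.5
[[-0.0, -0.954, -0.301, 0.076], [1.0, -0.0, -0.0, 0.0], [-0.0, -0.301, 0.954, -0.144], [0.0, 0.0, 0.0, 1.0]] [[331.40846494   0.         317.03584386]
 [  0.         331.40846494 238.93435988]
 [  0.           0.           1.        ]]
```

```bash
cat >> h.py <<'E'
def row(x,y,z,a):
    """row numbers to take a vertical tool to x,y,z with tool x at heading a deg"""
    from scipy.spatial.transform import Rotation as Q
    s=readout.get_state();R=np.array(s['tool_rot']);t=np.deg2rad(a)
    G=np.array([[np.cos(t),np.sin(t),0],[np.sin(t),-np.cos(t),0],[0,0,-1]])
    d=R.T@(np.array([x,y,z])-s['position']);w=Q.from_matrix(R.T@G).as_rotvec()
    print('t',s['time'],'row',np.round(d,4).tolist(),np.round(w,4).tolist(),'rows',np.linalg.norm(d)/.05,np.linalg.norm(w)/.15)
def pw(p,u):
    t=np.deg2rad(p[2]);return np.array([p[0]+np.cos(t)*u[0]-np.sin(t)*u[1],p[1]+np.sin(t)*u[0]+np.cos(t)*u[1]])
E
python3 -c "
from h import *
row(.4875,.313,.15,158.5)"
```

```text
t 0.55 row [-0.3122, -0.162, 0.0813] [0.0, 0.0001, -0.0556] rows 7.220719270665118 0.3704025587197901
```

>>> {"api": "play_rows", "payload": {
  "motion": [-0.312,-0.162,0.08,0,0,-0.056,0.066,-0.312,-0.162,0.08,0,0,-0.056,0.066,-0.312,-0.162,0.08,0,0,-0.056,0.066,-0.312,-0.162,0.08,0,0,-0.056,0.066,-0.312,-0.162,0.08,0,0,-0.056,0.066,-0.312,-0.162,0.08,0,0,-0.056,0.066,-0.312,-0.162,0.08,0,0,-0.056,0.066,-0.312,-0.162,0.08,0,0,-0.056,0.066,-0.312,-0.162,0.08,0,0,-0.056,0.066,-0.312,-0.162,0.08,0,0,-0.056,0.066,-0.312,-0.162,0.08,0,0,-0.056,0.066,-0.312,-0.162,0.08,0,0,-0.056,0.066],
  "squeeze": 60
}}

```text
time: 1.75
position: [0.4862, 0.3152, 0.1517]
tool_rot: [[-0.932, 0.363, 0.0], [0.363, 0.932, 0.001], [0.0, 0.001, -1.0]]
contact_force: [-0.7, -0.1, 1.0]
opening: 0.0656
finger_force: 0.0
```

Run:
```python
from h import *
c=shot('wrist');cv2.imwrite('pics/w1.png',c['image'][:,:,::-1])
p=fit(c,(.4715,.2805),.018,yaws=[-111.5]);print(np.round(p[:4],4))
g=pw(p[1:4],(-.036,.003));print(g);row(*g,.003,p[3]+270)
```

```text
[   0.9752    0.4724    0.2803 -111.4325]
[0.48836909 0.31272138]
t 1.8 row [-0.0026, -0.0014, 0.1487] [0.0008, -0.0, 0.0022] rows 2.9737544056197227 0.015524316626653305
```

View pics/w1.png

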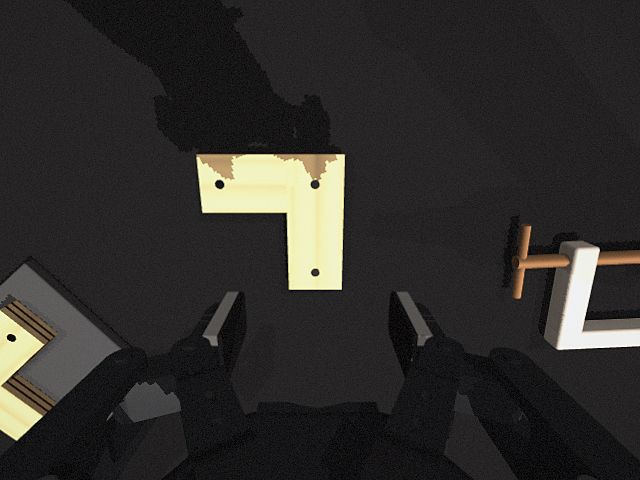

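The wrist picture shows plate B at (197–345, 154–290), with its y-arm lined up between the fingers. The fit agrees, so I'll descend and grip.

>>> {"api": "play_rows", "payload": {
  "motion": [-0.0026,-0.0014,0.05,0,0,0.002,0.066,-0.0026,-0.0014,0.1,0,0,0.002,0.066,-0.0026,-0.0014,0.125,0,0,0.002,0.066,-0.0026,-0.0014,0.14,0,0,0.002,0.066,-0.0026,-0.0014,0.148,0,0,0.002,0.066,-0.0026,-0.0014,0.148,0,0,0.002,0.066,-0.0026,-0.0014,0.148,0,0,0.002,0.055,-0.0026,-0.0014,0.148,0,0,0.002,0.04,-0.0026,-0.0014,0.148,0,0,0.002,0.035,-0.0026,-0.0014,0.148,0,0,0.002,0.035,-0.0026,-0.0014,0.148,0,0,0.002,0.035,-0.0026,-0.0014,0.148,0,0,0.002,0.035,-0.0026,-0.0014,0.148,0,0,0.002,0.035],
  "squeeze": 60
}}

```text
time: 3.1
position: [0.4907, 0.312, 0.0055]
tool_rot: [[-0.93, 0.368, 0.003], [0.368, 0.93, 0.002], [-0.002, 0.003, -1.0]]
contact_force: [-0.4, 0.1, 6.7]
opening: 0.0462
finger_force: 63.1
```

```bash
python3 -c "
from h import *
row(.567,-.128,.2,109.5)"
```

```text
t 3.1 row [-0.2332, -0.3804, -0.1953] [0.0042, 0.0005, 0.8537] rows 9.740959071195402 5.691104382907868
```

>>> {"api": "play_rows", "payload": {
  "motion": [0,0,-0.03,0,0,0,0.035,0,0,-0.07,0,0,0,0.035,0,0,-0.11,0,0,0,0.035,-0.02,-0.03,-0.15,0,0,0.1,0.035,-0.04,-0.065,-0.175,0,0,0.2,0.035,-0.06,-0.1,-0.195,0,0,0.3,0.035,-0.08,-0.135,-0.195,0,0,0.4,0.035,-0.1,-0.17,-0.195,0,0,0.5,0.035,-0.12,-0.205,-0.195,0,0,0.6,0.035,-0.14,-0.24,-0.195,0,0,0.7,0.035,-0.16,-0.27,-0.195,0,0,0.8,0.035,-0.185,-0.31,-0.195,0,0,0.85,0.035,-0.21,-0.345,-0.195,0,0,0.85,0.035,-0.225,-0.37,-0.195,0,0,0.85,0.035,-0.233,-0.38,-0.195,0,0,0.85,0.035,-0.233,-0.38,-0.195,0,0,0.85,0.035,-0.233,-0.38,-0.195,0,0,0.85,0.035,-0.233,-0.38,-0.195,0,0,0.85,0.035]
}}

```text
time: 4.9
position: [0.5662, -0.1254, 0.1982]
tool_rot: [[-0.341, 0.94, -0.0], [0.94, 0.341, 0.001], [0.001, 0.0, -1.0]]
contact_force: [-0.7, 0.9, -1.5]
opening: 0.0463
finger_force: 62.3
```

Run:
```python
from h import *
c=shot('wrist');cv2.imwrite('pics/w2.png',c['image'][:,:,::-1])
s=readout.get_state();print(s['position'],np.round(s['tool_rot'],3).tolist(),s['opening'])
for tol in(.004,.008):print(np.round(fit(c,(.527,-.0145),.030,yaws=[19.5],tol=tol)[:4],4))
e=(.567-.035,-.128-.009)
for zt in (.205,.21,.215,.22):print(zt,np.round(fit(c,e,zt,yaws=[-160.5],tol=.006)[:4],4))
for n in('scene','side'):print(np.round(fit(shot(n),(.527,-.0145),.030,yaws=[19.5])[:4],4))
```

```text
[ 0.56619122 -0.12561445  0.1982227 ] [[-0.341, 0.94, -0.0], [0.94, 0.341, 0.001], [0.001, 0.0, -1.0]] 0.045955321869677754
[ 9.65600e-01  5.28300e-01 -1.37000e-02  1.98206e+01]
[ 9.65400e-01  5.28500e-01 -1.45000e-02  1.96967e+01]
0.205 [ 6.022000e-01  5.299000e-01 -1.304000e-01 -1.588146e+02]
0.21 [ 9.596000e-01  5.309000e-01 -1.315000e-01 -1.597261e+02]
0.215 [ 8.969000e-01  5.316000e-01 -1.293000e-01 -1.595898e+02]
0.22 [0 0 0 0]
[ 9.50400e-01  5.27800e-01 -1.27000e-02  1.99691e+01]
[ 9.69900e-01  5.26700e-01 -1.50000e-02  1.95018e+01]
```

View pics/w2.png

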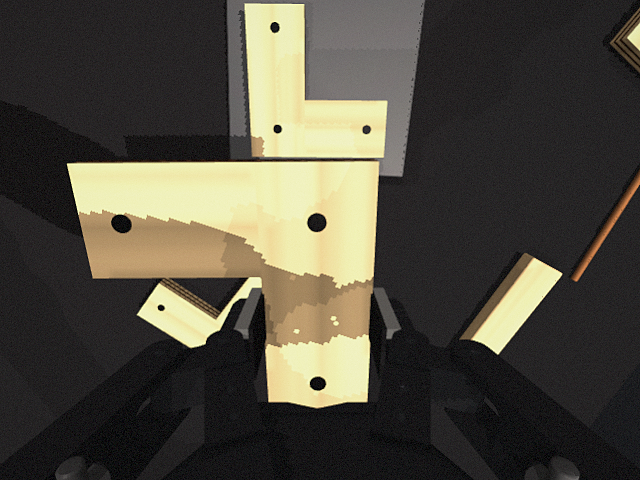

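```bash
cat >> h.py <<'E'
def holes(c,seeds,z):
    """world xy of dark holes near seed pixels on plane z"""
    g=cv2.cvtColor(c['image'],cv2.COLOR_RGB2GRAY);o=[]
    for u,v in seeds:
        k=11;x0,y0=max(u-k,0),max(v-k,0);w=g[y0:v+k+1,x0:u+k+1]
        _,l,st,ce=cv2.connectedComponentsWithStats((w<60).astype(np.uint8))
        i=min(range(1,len(st)),key=lambda i:np.hypot(*(ce[i]+[x0-u,y0-v])))
        o.append(ray(c,ce[i]+[x0,y0],z)[:2])
    return np.array(o)
def pose3(H,h=-.036,e=.04):
    """pose from holes ordered: x-arm end, corner, y-arm end"""
    M=np.array([[e,h],[h,h],[h,e]]);a=M-M.mean(0);b=H-H.mean(0)
    t=np.arctan2((a[:,0]*b[:,1]-a[:,1]*b[:,0]).sum(),(a*b).sum())
    R=np.array([[np.cos(t),-np.sin(t)],[np.sin(t),np.cos(t)]])
    return np.r_[H.mean(0)-R@M.mean(0),np.rad2deg(t)],np.abs(b-a@R.T).max()
E
python3 - <<'E'
from h import *
c=shot('wrist')
v,u=np.mgrid[170:270:4,110:370:4];z=c['depth'][v,u]
def world(u,v):
    n=cv2.undistortPoints(np.c_[u.ravel(),v.ravel()].astype(float)[:,None],c['mtx'],np.array(c['D'],float))[:,0]
    return (np.c_[n,np.ones(len(n))]*c['depth'][v.ravel(),u.ravel()][:,None])@c['R'].T+c['t']
w=world(u,v);zt=np.median(w[:,2]);print('held top',zt)
A=np.c_[w[:,:2]-w[:,:2].mean(0),np.ones(len(w))];k=abs(w[:,2]-zt)<.006;print('tilt',np.linalg.lstsq(A[k],w[k,2],rcond=None)[0])
v,u=np.mgrid[105:150:3,255:380:3];w=world(u,v);print('first top',np.median(w[:,2]))
H=holes(c,[(121,223),(317,222),(318,383)],zt);F=holes(c,[(275,27),(278,129),(367,129)],.030)
for h in(H,F):print(np.round(h,4).tolist(),np.linalg.norm(h[0]-h[1]),np.linalg.norm(h[2]-h[1]))
# orientation: held corner (317,222): yaw~-160
hp=pose3(H);
fp=pose3(F);print(hp,fp)
fp2=pose3(F[::-1]);print(pose3(H[::-1]),fp2);print(readout.get_state()['position'])
E
```

```text
held top 0.21173822711380816
tilt [-0.00330164  0.00364691  0.211738  ]
first top 0.03090994975424255
[[0.4781, -0.1137], [0.5527, -0.0863], [0.58, -0.1608]] 0.07941849515249338 0.07931878875938246
[[0.4796, 0.0145], [0.5061, -0.0604], [0.5812, -0.0338]] 0.07946227578224142 0.07966379101905255
(array([ 5.30591358e-01, -1.33942179e-01, -1.59817163e+02]), np.float64(0.002520469945071775)) (array([ 5.15861979e-01, -4.02036732e-02, -1.60324200e+02]), np.float64(0.06623943843059152))
(array([ 0.54324148, -0.10655247, 20.23681428]), np.float64(0.06647569588512073)) (array([ 5.28792756e-01, -1.29453457e-02,  1.95668443e+01]), np.float64(0.0026648852811906806))
[ 0.56615708 -0.12682192  0.19837186]
```

The picture shows the held plate (holes at 121,223; 317,222; 318,383) and the first plate (holes at 275,27; 278,129; 367,129). I'll move over the first plate and hover low for a check.

>>> {"api": "play_rows", "payload": {
  "motion": [0.04,0.012,0,0,0,0.0105,0.035,0.075,0.025,0,0,0,0.0105,0.035,0.1116,0.0372,0,0,0,0.0105,0.035,0.1116,0.0372,0.03,0,0,0.0105,0.035,0.1116,0.0372,0.07,0,0,0.0105,0.035,0.1116,0.0372,0.11,0,0,0.0105,0.035,0.1116,0.0372,0.135,0,0,0.0105,0.035,0.1116,0.0372,0.15,0,0,0.0105,0.035,0.1116,0.0372,0.15,0,0,0.0105,0.035,0.1116,0.0372,0.15,0,0,0.0105,0.035,0.1116,0.0372,0.15,0,0,0.0105,0.035]
}}

```text
time: 6.2
position: [0.565, -0.0105, 0.0502]
tool_rot: [[-0.327, 0.945, 0.003], [0.945, 0.327, 0.0], [-0.001, 0.003, -1.0]]
contact_force: [-0.5, -0.8, -1.7]
opening: 0.0463
finger_force: 62.3
```

Run:
```python
from h import *
c=shot('wrist');a=shot('scene')
pics=np.hstack([c['image'][100:480:1,:400],a['image'][180:340,200:420].repeat(2,0).repeat(2,1)[:320,:400][np.r_[0:320,np.zeros(60,int)]]])
cv2.imwrite('pics/w3.png',pics[:,:,::-1]);print(pics.shape)
s=readout.get_state();print(s['position'],s['tool_rot'],s['contact_force'])
for z in(.06,.064):
  print(np.round(fit(c,(.528,-.0144),z,yaws=[-160.4],tol=.007)[:4],4),np.round(fit(a,(.528,-.0144),z,yaws=[-160.4],tol=.007)[:4],4))
```

```text
(380, 800, 3)
[ 0.56474705 -0.0104788   0.04998065] [[-3.27398935e-01  9.44881339e-01  3.03175451e-03]
 [ 9.44886099e-01  3.27398720e-01  5.81028995e-04]
 [-4.43589092e-04  3.05489097e-03 -9.99995235e-01]] [-0.16862963 -0.12789986 -0.74120778]
[ 9.676000e-01  5.300000e-01 -1.670000e-02 -1.605234e+02] [ 4.093000e-01  5.311000e-01 -1.830000e-02 -1.615313e+02]
[ 9.301000e-01  5.295000e-01 -1.540000e-02 -1.601328e+02] [ 4.102000e-01  5.319000e-01 -1.790000e-02 -1.612118e+02]
```

View pics/w3.png

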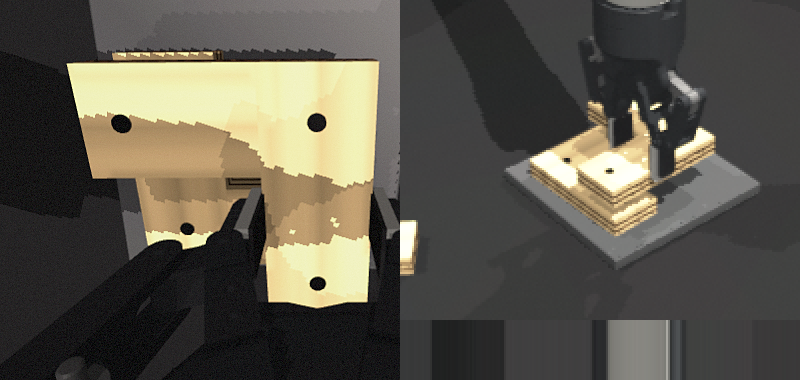

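Run:
```python
from h import *
for _ in range(2):
    c=shot('wrist')
    for zt in(.0625,):
        H=holes(c,[(121,223),(317,222),(318,383)],zt);p=pose3(H,-.036,.0435);print('held',np.round(p[0],4),p[1])
    print('first hole',holes(c,[(187,329)],.030), 'expected .5061 -.0604 for centre .5281 -.0144')
    s=readout.get_state();print(s['position'])
```

```text
held [ 5.297000e-01 -1.640000e-02 -1.606542e+02] 0.00026519257025944126
first hole [[ 0.50584247 -0.06106064]] expected .5061 -.0604 for centre .5281 -.0144
[ 0.56451816 -0.01051381  0.04974068]
held [ 5.295000e-01 -1.640000e-02 -1.606627e+02] 0.000158560214926301
first hole [[ 0.5058914  -0.06115725]] expected .5061 -.0604 for centre .5281 -.0144
[ 0.56422044 -0.01051988  0.04943604]
```

>>> {"api": "play_rows", "payload": {
  "motion": [0.0019,-0.0011,0,0,0,-0.0044,0.035,0.0019,-0.0011,0,0,0,-0.0044,0.035,0.0019,-0.0011,0.005,0,0,-0.0044,0.035,0.0019,-0.0011,0.009,0,0,-0.0044,0.035,0.0019,-0.0011,0.012,0,0,-0.0044,0.035,0.0019,-0.0011,0.013,0,0,-0.0044,0.035,0.0019,-0.0011,0.013,0,0,-0.0044,0.035]
}}

```text
time: 7.1
position: [0.5614, -0.0091, 0.0355]
tool_rot: [[-0.331, 0.943, -0.001], [0.943, 0.331, 0.0], [0.001, -0.001, -1.0]]
contact_force: [-3.2, -0.1, 4.9]
opening: 0.0463
finger_force: 62.9
```

Run:
```python
from h import *
c=shot('wrist')
H=holes(c,[(121,223),(317,222),(318,383)],.049);p=pose3(H,-.036,.0435);print('held',np.round(p[0],4),p[1])
g=cv2.cvtColor(c['image'],cv2.COLOR_RGB2GRAY)
print('pred px',proj(c,np.array([[.5061,-.0607,.03]]))[0])
uv=proj(c,np.array([[.5061,-.0607,.03]]))[0][0].astype(int)
print('first hole',holes(c,[tuple(uv)],.030))
s=readout.get_state();print(s['position'],s['contact_force'])
```

```text
held [ 5.265000e-01 -1.480000e-02 -1.603943e+02] 0.0001048093079170781
pred px [[183.09546518 346.98827941]]
first hole [[ 0.50582924 -0.06267019]]
[ 0.56143153 -0.00912546  0.0355355 ] [-2.46691586  0.73574209  3.92153487]
```

>>> {"api": "play_rows", "payload": {
  "motion": [0,0,0,0,0,0,0.05,0,0,0,0,0,0,0.06,0,0,0,0,0,0,0.066,0,0,0,0,0,0,0.066,0,0,-0.02,0,0,0,0.066,0,0,-0.05,0,0,0,0.066,-0.02,0,-0.1,0,0,0,0.066,-0.05,0,-0.14,0,0,0,0.066,-0.07,0,-0.16,0,0,0,0.066,-0.07,0,-0.16,0,0,0,0.066,-0.07,0,-0.16,0,0,0,0.066]
}}

```text
time: 8.25
position: [0.585, -0.0753, 0.1953]
tool_rot: [[-0.331, 0.944, 0.0], [0.944, 0.331, 0.001], [0.0, 0.001, -1.0]]
contact_force: [-0.3, 1.2, -0.3]
opening: 0.0658
finger_force: 0.0
```

Run:
```python
from h import *
c=shot('wrist');cv2.imwrite('pics/w4.png',c['image'][:,:,::-1])
print(readout.get_state()['position'])
print(np.round(fit(c,(.5275,-.0148),.048,yaws=[-160.4],tol=.007)[:4],4))
for nm,q,z in(('B',[-160.4,0],.048),):
    for f,zz,yaw in((1,.048,-160.4),(0,.03,19.5)):
        e=[pw((.5275,-.0148,yaw),u) for u in((.0435,-.036),(-.036,-.036),(-.036,.0435))]
        print(zz,np.round(proj(c,np.array([np.r_[x,zz] for x in e]))[0]).tolist())
for n in('scene','side'):
    a=shot(n);print(n,np.round(fit(a,(.5275,-.0148),.048,yaws=[-160.4])[:4],4))
```

```text
[ 0.58427429 -0.07417802  0.19413994]
[ 9.72600e-01  5.27200e-01 -1.50000e-02 -1.59807e+02]
0.048 [[219.0, 88.0], [317.0, 88.0], [318.0, 187.0]]
0.03 [[326.0, 176.0], [239.0, 176.0], [233.0, 81.0]]
scene [ 9.370000e-01  5.266000e-01 -1.460000e-02 -1.600127e+02]
side [ 9.634000e-01  5.252000e-01 -1.630000e-02 -1.604929e+02]
```

View pics/w4.png

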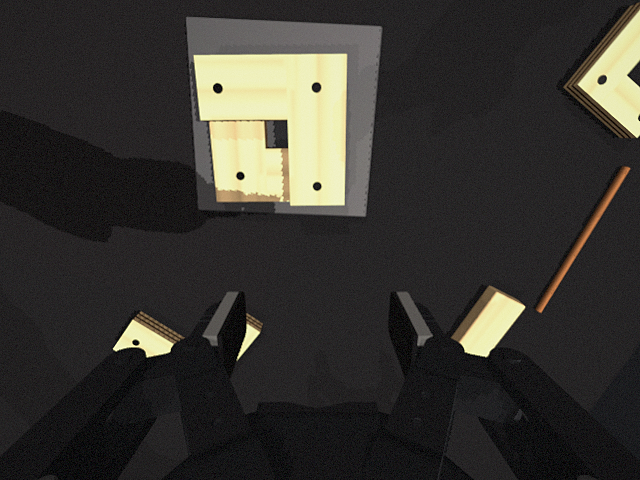

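The wrist picture shows plate B stacked crosswise on the first plate. B's holes are at (218,88), (316,87) and (317,186), and the first plate's corner hole is at (240,176). I'll put a number on the offset.

Run:
```python
from h import *
for _ in range(3):
    c=shot('wrist')
    p=pose3(holes(c,[(218,88),(316,87),(317,186)],.048),-.036,.0435);f=holes(c,[(240,176)],.03)[0]
    t=np.deg2rad(19.6);fc=f-pw((0,0,19.6),(-.036,-.036));q=p[0][:2]-fc
    print('B',np.round(p[0],4),'first',np.round(fc,4),'diff mm',np.round(q*1e3,2))
for n in('scene','side'):
    a=shot(n);print(n,*[np.round(np.array(fit(a,(.5275,-.0148),.048,yaws=[-160.4],tol=tt)[1:4])-[0,0,0],4) for tt in(.004,.007)])
row(.497,-.30,.15,71.7)
```

```text
B [ 5.267000e-01 -1.490000e-02 -1.603052e+02] first [ 0.5279 -0.0144] diff mm [-1.23 -0.5 ]
B [ 5.26700e-01 -1.49000e-02 -1.60299e+02] first [ 0.528  -0.0144] diff mm [-1.34 -0.52]
B [ 5.267000e-01 -1.490000e-02 -1.603613e+02] first [ 0.5281 -0.0146] diff mm [-1.41 -0.32]
scene [ 5.256000e-01 -1.430000e-02 -1.604912e+02] [ 5.266000e-01 -1.430000e-02 -1.605743e+02]
side [ 5.253000e-01 -1.530000e-02 -1.604828e+02] [ 5.255000e-01 -1.730000e-02 -1.604971e+02]
t 8.65 row [-0.1835, -0.1575, 0.0447] [-0.0012, -0.0001, 0.6582] rows 4.918903283495496 4.387940014603959
```

```bash
python3 -c "
from h import *
row(.529,-.265,.15,71.8)"
```

```text
t 8.65 row [-0.1611, -0.1157, 0.0447] [-0.0012, -0.0001, 0.6564] rows 4.066929209683006 4.376304505449667
```

>>> {"api": "play_rows", "payload": {
  "motion": [-0.03,-0.02,0.005,0,0,0.12,0.066,-0.06,-0.045,0.015,0,0,0.25,0.066,-0.095,-0.07,0.025,0,0,0.38,0.066,-0.13,-0.095,0.035,0,0,0.5,0.066,-0.15,-0.11,0.0447,0,0,0.6,0.066,-0.161,-0.1157,0.0447,0,0,0.656,0.066,-0.161,-0.1157,0.0447,0,0,0.656,0.066,-0.161,-0.1157,0.0447,0,0,0.656,0.066,-0.161,-0.1157,0.0447,0,0,0.656,0.066]
}}

```text
time: 9.55
position: [0.5307, -0.2631, 0.151]
tool_rot: [[0.308, 0.951, 0.001], [0.951, -0.308, 0.001], [0.001, 0.001, -1.0]]
contact_force: [-0.5, 0.5, -0.1]
opening: 0.0659
finger_force: 0.0
```

Run:
```python
from h import *
c=shot('wrist');cv2.imwrite('pics/w5.png',c['image'][:,:,::-1])
p=fit(c,(.4934,-.2585),.018,yaws=[71.7]);print(np.round(p[:4],4))
g=pw(p[1:4],(.004,-.036));print(g,readout.get_state()['position']);row(*g,.003,p[3])
```

```text
[ 0.5516  0.4954 -0.259  70.6945]
[ 0.53071758 -0.26715078] [ 0.53049795 -0.26329365  0.15092765]
t 9.6 row [-0.0038, 0.0013, 0.1479] [0.0005, -0.0011, 0.0231] rows 2.9595618607784693 0.15443438425365688
```

View pics/w5.png

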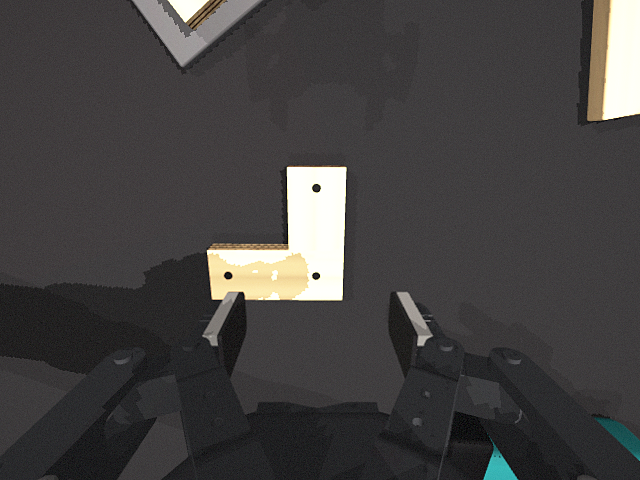

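The wrist picture shows plate A overexposed, which spoils the colour fit. The holes are clear at (316,188), (316,276) and (228,275), so I'll use those.

Run:
```python
from h import *
c=shot('wrist');p,e=pose3(holes(c,[(316,188),(316,276),(228,275)],.018),-.036,.0435);print(p,e)
g=pw(p,(.004,-.036));print(g,readout.get_state()['position']);row(*g,.003,p[2])
```

```text
[ 0.49433309 -0.2600579  71.71662181] 7.603205699166851e-05
[ 0.52977056 -0.26755365] [ 0.53028123 -0.26364455  0.15091287]
t 9.65 row [-0.004, 0.0006, 0.1479] [0.0005, -0.0009, 0.0046] rows 2.959307990642198 0.03137762301254131
```

>>> {"api": "play_rows", "payload": {
  "motion": [-0.004,0.0006,0.05,0,0,0.0046,0.066,-0.004,0.0006,0.1,0,0,0.0046,0.066,-0.004,0.0006,0.125,0,0,0.0046,0.066,-0.004,0.0006,0.14,0,0,0.0046,0.066,-0.004,0.0006,0.147,0,0,0.0046,0.066,-0.004,0.0006,0.147,0,0,0.0046,0.066,-0.004,0.0006,0.147,0,0,0.0046,0.055,-0.004,0.0006,0.147,0,0,0.0046,0.04,-0.004,0.0006,0.147,0,0,0.0046,0.035,-0.004,0.0006,0.147,0,0,0.0046,0.035,-0.004,0.0006,0.147,0,0,0.0046,0.035,-0.004,0.0006,0.147,0,0,0.0046,0.035,-0.004,0.0006,0.147,0,0,0.0046,0.035],
  "squeeze": 60
}}

```text
time: 10.95
position: [0.5301, -0.2702, 0.0057]
tool_rot: [[0.317, 0.948, 0.004], [0.948, -0.317, -0.001], [0.0, 0.004, -1.0]]
contact_force: [-1.3, 0.8, 7.0]
opening: 0.0462
finger_force: 62.7
```

```bash
python3 -c "
from h import *
row(.535-.12*.9426,-.026-.12*.334,.2,19.5)"
```

```text
t 10.95 row [0.1593, -0.1666, -0.1948] [0.0033, -0.002, 0.9077] rows 6.036551571892699 6.051689309212134
```

```bash
python3 -c "
from h import *
row(.449,-.080,.2,19.5)"
```

```text
t 10.95 row [0.1547, -0.1365, -0.1947] [0.0033, -0.002, 0.9077] rows 5.673797702189575 6.051689309212134
```

>>> {"api": "play_rows", "payload": {
  "motion": [0,0,-0.03,0,0,0,0.035,0,0,-0.07,0,0,0,0.035,0,0,-0.11,0,0,0,0.035,0.01,-0.01,-0.15,0,0,0.1,0.035,0.03,-0.025,-0.175,0,0,0.2,0.035,0.05,-0.045,-0.195,0,0,0.3,0.035,0.07,-0.065,-0.195,0,0,0.4,0.035,0.09,-0.08,-0.195,0,0,0.5,0.035,0.11,-0.1,-0.195,0,0,0.6,0.035,0.13,-0.115,-0.195,0,0,0.7,0.035,0.145,-0.13,-0.195,0,0,0.8,0.035,0.155,-0.1365,-0.195,0,0,0.907,0.035,0.155,-0.1365,-0.195,0,0,0.907,0.035,0.155,-0.1365,-0.195,0,0,0.907,0.035,0.155,-0.1365,-0.195,0,0,0.907,0.035,0.155,-0.1365,-0.195,0,0,0.907,0.035]
}}

```text
time: 12.55
position: [0.4484, -0.0801, 0.1987]
tool_rot: [[0.943, 0.334, 0.0], [0.334, -0.943, -0.0], [0.0, 0.0, -1.0]]
contact_force: [0.4, 0.4, -1.5]
opening: 0.0459
finger_force: 62.2
```

Run:
```python
from h import *
c=shot('wrist');cv2.imwrite('pics/w6.png',c['image'][:,:,::-1])
s=readout.get_state();print(s['position'],np.round(s['tool_rot'],3).tolist())
for yaw,z,cen in((-160.35,.048,(.5267,-.0149)),(19.5,.03,(.528,-.0145)),(19.5,.212,pw((s['position'][0],s['position'][1],19.5),(-.004,.036)))):
    print(z,np.round(proj(c,np.array([np.r_[pw((*cen,yaw),u),z] for u in((.0435,-.036),(-.036,-.036),(-.036,.0435))]))[0]).tolist())
```

```text
[ 0.44834406 -0.07999293  0.19861804] [[0.943, 0.334, 0.0], [0.334, -0.943, -0.0], [-0.0, 0.0, -1.0]]
0.048 [[234.0, 166.0], [227.0, 65.0], [326.0, 64.0]]
0.03 [[317.0, 57.0], [317.0, 154.0], [230.0, 154.0]]
0.212 [[316.0, 233.0], [316.0, 391.0], [151.0, 391.0]]
```

View pics/w6.png

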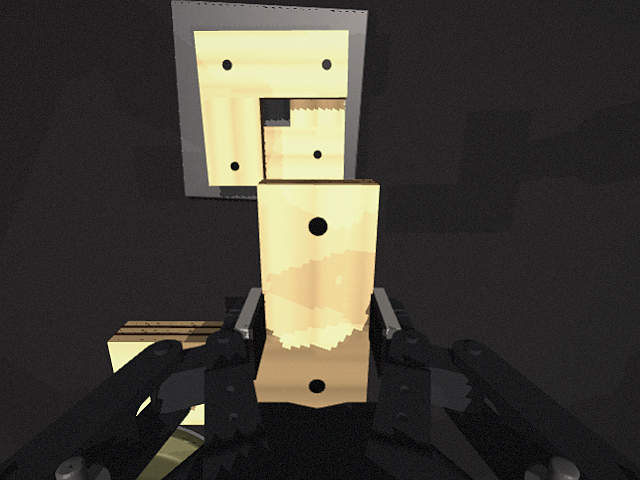

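The wrist picture shows these holes: held plate (318,227) and (317,386), B (235,166), (227,65) and (326,64), first plate (317,154).

```bash
cat >> h.py <<'E'
def rel(c,held,zt,B=None,f=None):
    H=holes(c,held,zt);d=H[0]-H[1];yaw=np.rad2deg(np.arctan2(d[1],d[0]));m=H.mean(0)
    hc=m-pw((0,0,yaw),(.00375,-.036));print('held',np.round(hc,4),round(yaw,2),'span',np.linalg.norm(d))
    if B: print('B',np.round(pose3(holes(c,B,.048),-.036,.0435)[0],4))
    if f: print('first',np.round(holes(c,[f],.03)[0]-pw((0,0,19.6),(-.036,-.036)),4))
    return hc,yaw
E
python3 - <<'E'
from h import *
for _ in range(2):
    c=shot('wrist');rel(c,[(318,227),(317,386)],.2113,[(235,166),(227,65),(326,64)],(317,154))
n=c['depth'][240:300,280:350];P=c['R']@np.array([0,0,1.])
v,u=270,318;q=cv2.undistortPoints(np.array([[[u,v]]],float),c['mtx'],np.array(c['D'],float))[0,0]
print('top z',(c['t']+c['R']@np.r_[q,1]*np.median(c['depth'][268:273,315:321]))[2])
E
```

```text
held [ 0.4355 -0.0468] 19.17 span 0.07958672455479082
B [ 5.269000e-01 -1.480000e-02 -1.604035e+02]
first [ 0.5282 -0.0143]
held [ 0.4354 -0.0466] 19.17 span 0.07954128199979447
B [ 5.269000e-01 -1.450000e-02 -1.602513e+02]
first [ 0.5282 -0.0143]
top z 0.21180139636679243
```

>>> {"api": "play_rows", "payload": {
  "motion": [0.03,0.0003,0,0,0,-0.007,0.035,0.065,0.0003,0,0,0,-0.007,0.035,0.0978,0.0003,0,0,0,-0.007,0.035,0.0978,0.0003,0.03,0,0,-0.007,0.035,0.0978,0.0003,0.07,0,0,-0.007,0.035,0.0978,0.0003,0.1,0,0,-0.007,0.035,0.0978,0.0003,0.12,0,0,-0.007,0.035,0.0978,0.0003,0.132,0,0,-0.007,0.035,0.0978,0.0003,0.132,0,0,-0.007,0.035,0.0978,0.0003,0.132,0,0,-0.007,0.035,0.0978,0.0003,0.132,0,0,-0.007,0.035]
}}

```text
time: 13.8
position: [0.5417, -0.0468, 0.0681]
tool_rot: [[0.94, 0.341, 0.003], [0.341, -0.94, 0.0], [0.003, 0.001, -1.0]]
contact_force: [0.2, 0.3, -1.6]
opening: 0.0464
finger_force: 62.1
```

Run:
```python
from h import *
c=shot('wrist');cv2.imwrite('pics/w7.png',c['image'][:,:,::-1])
s=readout.get_state();print(s['position'],np.round(s['tool_rot'],3).tolist())
rel(c,[(318,227),(317,386)],.0795)
print(proj(c,np.array([np.r_[pw((.5268,-.0147,-160.35),u),.048] for u in((.0435,-.036),(-.036,-.036),(-.036,.0435))]))[0])
```

```text
[ 0.54164225 -0.0467371   0.06801565] [[0.94, 0.341, 0.003], [0.341, -0.94, 0.0], [0.003, 0.001, -1.0]]
held [ 0.5279 -0.0139] 19.6 span 0.08018657146996569
[[193.59154108 358.45388342]
 [177.14931054 226.74583425]
 [332.50095997 227.42594427]]
```

View pics/w7.png

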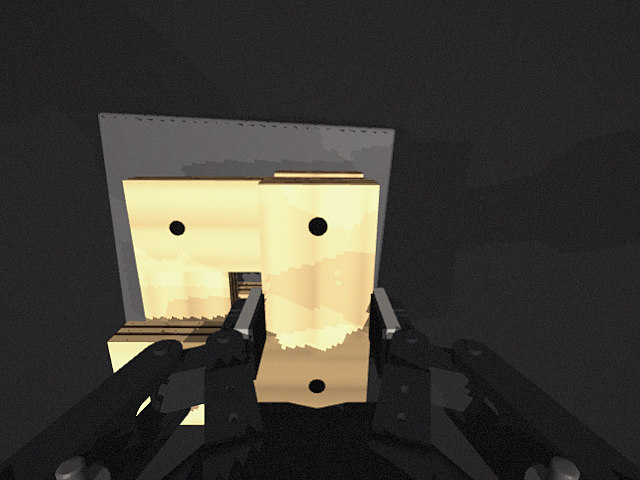

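>>> {"api": "play_rows", "payload": {
  "motion": [-0.001,0.0003,0.003,0,0,0,0.035,-0.001,0.0003,0.006,0,0,0,0.035,-0.001,0.0003,0.01,0,0,0,0.035,-0.001,0.0003,0.01,0,0,0,0.035,-0.001,0.0003,0.01,0,0,0,0.035,-0.001,0.0003,0.01,0,0,0,0.035,-0.001,0.0003,0.01,0,0,0,0.035]
}}

```text
time: 14.55
position: [0.5398, -0.0473, 0.0567]
tool_rot: [[0.94, 0.341, 0.0], [0.341, -0.94, 0.0], [0.0, 0.0, -1.0]]
contact_force: [-0.6, -0.5, -1.2]
opening: 0.0462
finger_force: 62.2
```

Run:
```python
from h import *
for _ in range(2):
    c=shot('wrist')
    s=readout.get_state();print(s['position'],np.round(s['tool_rot'],3).tolist(),s['contact_force'])
    zt=s['position'][2]+.0123;rel(c,[(318,227),(317,386)],zt)
    uv=proj(c,np.r_[pw((.5268,-.0147,-160.35),(-.036,-.036)),.048][None])[0][0]
    h=holes(c,[tuple(uv.astype(int))],.048)[0];print(uv,'B',h-pw((0,0,-160.35),(-.036,-.036)))
```

```text
[ 0.53977294 -0.04729743  0.05673955] [[0.94, 0.341, 0.0], [0.341, -0.94, 0.0], [0.0, 0.0, -1.0]] [-0.08366444  0.2682723  -0.46883165]
held [ 0.5264 -0.0143] 19.62 span 0.07977902689230525
[167.36243355 228.82340723] B [ 0.52611899 -0.014556  ]
[ 0.53974518 -0.04735494  0.05672271] [[0.94, 0.341, 0.0], [0.341, -0.94, 0.0], [0.0, 0.0, -1.0]] [ 0.62644581 -0.99956944 -1.10833655]
held [ 0.5264 -0.0143] 19.62 span 0.07979053486914174
[167.41657578 228.79739105] B [ 0.52612714 -0.0145241 ]
```

>>> {"api": "play_rows", "payload": {
  "motion": [0.0004,0,0.0015,0,0,0,0.035,0.0004,0,0.003,0,0,0,0.035,0.0004,0,0.003,0,0,0,0.035,0.0004,0,0.003,0,0,0,0.05,0.0004,0,0.003,0,0,0,0.06,0.0004,0,0.003,0,0,0,0.066,0.0004,0,0.003,0,0,0,0.066,0.0004,0,-0.02,0,0,0,0.066,0.0004,0,-0.05,0,0,0,0.066,-0.02,0,-0.09,0,0,0,0.066,-0.05,0,-0.13,0,0,0,0.066,-0.07,0,-0.14,0,0,0,0.066,-0.07,0,-0.14,0,0,0,0.066,-0.07,0,-0.14,0,0,0,0.066]
}}

```text
time: 16.05
position: [0.4741, -0.0709, 0.1967]
tool_rot: [[0.94, 0.341, 0.001], [0.341, -0.94, 0.001], [0.002, -0.001, -1.0]]
contact_force: [0.1, 0.9, 0.3]
opening: 0.0662
finger_force: 0.0
```

Run:
```python
from h import *
c=shot('wrist');a=shot('scene');b=shot('side')
f=lambda i,x,y,w,h,W,H:cv2.resize(i[y:y+h,x:x+w],(W,H),interpolation=cv2.INTER_CUBIC)
im=np.hstack([f(c['image'],120,0,300,300,400,400),np.vstack([f(a['image'],230,190,200,133,400,266),f(b['image'],230,190,200,133,400,266)])[:532]][0:1]+[np.vstack([f(a['image'],240,200,160,120,267,200),f(b['image'],240,200,160,120,267,200)])])
cv2.imwrite('pics/end.png',im[:,:,::-1]);print(im.shape,readout.get_state()['time'])
u=((.0435,-.036),(-.036,-.036),(-.036,.0435))
uv=proj(c,np.array([np.r_[pw((.527,-.0145,19.6),k),.066] for k in u]))[0];print(uv)
print(pose3(holes(c,[tuple(x.astype(int)) for x in uv],.066),-.036,.0435))
for n,k in(('scene',a),('side',b)):print(n,np.round(fit(k,(.527,-.0145),.066,yaws=[19.6])[:4],4))
```

```text
(400, 667, 3) 16.2
[[318.06620285  87.86518864]
 [317.41636666 192.10020795]
 [221.68375815 191.56276989]]
(array([ 5.27573392e-01, -1.39421319e-02,  1.95544969e+01]), np.float64(0.00018479108980023334))
scene [ 5.14500e-01  5.28800e-01 -1.40000e-02  1.86634e+01]
side [ 2.27100e-01  5.26700e-01 -1.61000e-02  1.95937e+01]
```

View pics/end.png

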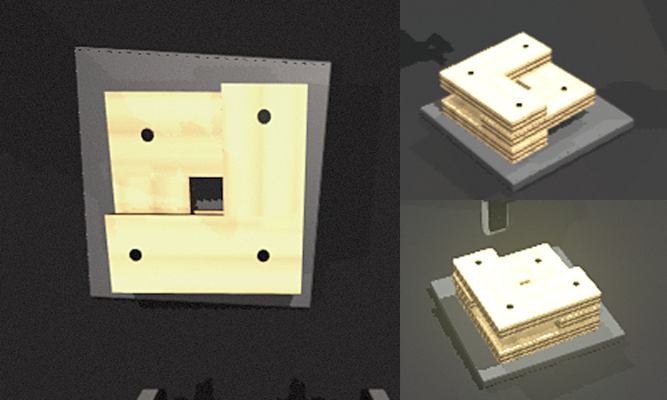

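The final views show a square, aligned, alternating pile. The top plate is within about 1 mm of the first plate, B is within about 1.4 mm, and the gripper is clear.

```bash
python3 -c "
from station import hand_in
print(hand_in())"
```

```text
the job is handed in; nothing more can be done
None
```

The job is handed in: both loose large plates are stacked on the first plate in alternating half turns, with edges within about 1.5 mm by camera, after about 16 s on the robot's clock; no verdict came back.

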